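# Prop the drying cabinet's door with its stay

### The arm

A 6-joint arm with a two-finger parallel gripper is mounted at the origin on the work surface. World frame = base frame: x ahead of the robot, y to its left, z up, the work surface at z = 0. Lengths are in mm, angles in rad, forces in N, time in s.
With the tool pointing down it reaches from about 275 to 875 mm from the base axis. Payload 12.5 kg.
Tool frame: the origin (TCP) lies at the centre of the arm's flange, where the gripper is bolted on; the fingertips stand 173 mm ahead of it and the grasp point (between the pads) lies 155 mm ahead of it (robot.grasp_offset is the distance from the TCP to the grasp point, in mm); z points along the fingers, x is the direction in which the jaws open and shut, and the axes are right-handed (so a half turn about z gives the same grasp; the last joint's range is limited). The gripper opens to 85 mm and grips with 20 to 120 N. Pads are 22 mm wide; open, the fingers measure 114 mm over their backs; the gripper's body (76 mm by 85 mm) begins 54 mm behind the grasp point. The pads swing forward as they close: fully open they stand 13 mm farther back than shut.
Start: joints at [1.254, 0.351, 1.652, -0, 1.139, -0.085], TCP at [126.32, 535.284, 404.69] pointing down, gripper open.
Joint ranges: [-2.75, 2.75], [-0.79, 2.1], [0.01, 2.65], [-1.57, 4.71], [0.07, 3.14], [-2.87, 2.87]. Speed limits (rad/s): [2.22, 2.22, 2.79, 3.14, 3.14, 3.14].

### API

Orientations are given as a rotation vector (axis times angle).
In Python, from bench import robot gives the robot as it stands.
- The arm moves only by the tool apply_moves, never from a script. Its argument "moves" is a list of rows, each an object of numbers: "x", "y", "z": the shift along the tool's x, y, z in cm; "wx", "wy", "wz": the turn, a rotation vector about the tool's x, y, z in degrees. In form: [{"x": .., "y": .., "z": .., "wx": .., "wy": .., "wz": ..}, ...]. A call has 1 to 5 rows; each row is the pose to reach, as a shift and turn from the pose measured when the call began, along the tool's axes at that moment; what a row does not reach only later rows make up. A row lasts 1/8 s, in which the tool goes at most 62.5 mm and 10.7 degrees, less where a joint would pass 70% of its speed; a pose out of reach is approached as far as the arm can. A call with a gripper value outside its range is refused whole. "gripper" is the finger opening in cm, from 0 to 8.54, set as the call begins (left out, the last holds). The fingers move at their own pace and stop on an object; the grip force is fixed at half the most. Time passes only in rows, so rows that repeat a pose let the fingers close. It gives the time, the measured TCP pose, the force and the opening at its end, in the units of the state.
- robot.get_obs(): the state, without advancing time (a new reading comes with each control period).
- robot.capture(name): name is "side" or "top"; returns the picture (420x560x3 uint8, red, green, blue); there is no depth.
- robot.camera_params(name): a dict with "mtx" (3x3 intrinsics, pixels), "pose" (4x4, takes a point from camera to world coordinates). Camera axes: x right, y down, z forward; pixel columns grow to the right and rows downward; lengths in mm; the calibration is good to about 2 mm. A picture is of the moment at which its call begins. camera_params takes no time and is no camera call.
- robot.job_done(): hands the job in, once; it reports no verdict.
The state is a dict: "time": time; "q": joint angles; "joint_vel": joint speeds; "effort": joint torques, N m; "position": TCP position; "tcp_rot": TCP orientation; "wrist_force": force on the tool from outside, world axes, zero at the start; "moment": the same for the moment, N m; "gripper_width": finger opening in mm.
Only numpy, scipy, OpenCV 4.12 (cv2) and the standard library are available. Lean on these libraries where they do the work, as an engineer would, in place of code of your own. Each camera call takes 0.05 s, during which the arm holds its last target.

### The job

Set the blanks' drying cabinet to airing: open its glazed door and drop the second hole from the stay's wooden knob over the peg on the cabinet's top, so that the bar lies down level with the peg standing up through that hole and holds the door. Then let go; leave the bowl and the moisture meter where they are on the cabinet.

Things in the scene. Friction and masses are not known exactly. Their poses are not given: they have to be found in the camera images.
- cabinet: Plywood drying cabinet fixed on the table, 260 deep (its x) by 440 wide (its y) by 220 high; origin at the centre of its underside, front (door side) towards its own -x, roughly towards the robot. Its flat top is at 220 mm.
- door (a joint): Opening angle of the glazed, wood-framed door on the cabinet's front (435 wide, 18 thick, its top edge level with the cabinet's top). Vertical hinge at the front's +y corner; 0 = shut, grows as the free (-y) edge swings towards the robot, up to 1.3 rad. It swings easily (below 1 N at the stay) and stays where it is left.
- door_hinge (a point): Point on the door's hinge axis, at the height of the door's top.
- stay_swing (a joint): Swing of the stay about its vertical post on the door's top edge; 0 = bar square to the door, pointing back over the cabinet; grows turning counter-clockwise seen from above. Turns freely.
- stay (a joint): Lift of the stay bar about a level pin at its post; 0 = level (its stop, where it lies by its own weight 14.5 mm above the cabinet's top, measured to mid-thickness), grows as the knob end is raised, up to 0.8 rad.
- stay_pivot (a point): Where the stay turns and lifts: on the door's top edge 240 mm from the door's hinge axis, at mid-thickness of the bar. The axes of this and the next two points go with the bar: x along it towards the knob, z up out of it.
- stay_hole (a point): Centre (mid-thickness) of the wanted hole, the second from the knob. The stay is a flat steel bar, 24 wide, 5 thick, 212 long, with four 13 mm holes on its centre line at 47, 80, 113 and 146 mm from the pivot; this is the one at 113 mm.
- stay_knob (a point): Middle of the turned wooden grip knob that stands up on the bar's free end: round, 27 mm across, 37 high above the bar's upper face, 182 mm from the pivot; this point is 22.5 mm above the bar's mid-thickness.
- peg (a point): On the axis of the steel peg on the cabinet's top, where the mid-thickness of a seated bar lies (14.5 mm above the cabinet's top). The peg is upright, 8 mm thick, with a rounded nose 14 mm above this point; an 18 mm shoulder below it.
- bowl: Turned wooden bowl, 110 across and 45 high, on the rear of the cabinet's top; origin under its centre. Leave alone.
- meter: Black moisture meter, 55 by 115 by 24, on the rear of the cabinet's top; origin under its centre. Leave alone.

How it is judged (in metres and radians):
At the end, for the whole second after the job is handed in: The hole second from the knob sits over the peg (centres within 5 mm seen from above), the bar lies level (lift below 0.035 rad), and door and stay are at rest (horizontal distance between stay_hole and peg below 0.005 m and value of joint stay below 0.035 rad and velocity of joint door between -0.03 and 0.03 rad/s and velocity of joint stay_swing between -0.05 and 0.05 rad/s); the robot touches nothing.
It fails at once if the bowl or the moisture meter was shifted by more than 30 mm (distance of any of bowl, meter from where it was at the start of the episode above 0.03 m).
It also fails if it takes over 42 s, if anything falls off the work surface, if the arm or the gripper's body presses on something with over 40 N, if the wrist force passes 120 N, or if a joint passes its speed limit or range.

## Working session

There is one attempt and no reset: what is moved stays moved. The work goes in short steps, Python scripts to look and compute and a tool call to move; the robot and the scene stay as the last step left them, time stands still between calls to the robot, and variables do not carry over. Pictures are saved under pics/ and viewed, and the job is handed in when it is done.

Besides the shell and the picture viewer there is one more tool, called after ">>>" in YAML: its name, and indented under it one key for each argument. apply_moves: Moves the arm, as the interface text tells. Its arguments: {"type":"object","properties":{"moves":{"type":"array"},"gripper":{"type":"number"}},"required":["moves"]}

```bash
mkdir -p pics; ls; python3 - <<'E'
from bench import robot
import cv2
for n in("side","top"):
    cv2.imwrite(f"pics/{n}0.png",robot.capture(n)[:,:,::-1]); p=robot.camera_params(n); print(n,p["mtx"].round(1).tolist(),p["pose"].round(3).tolist())
o=robot.get_obs(); print(o)
E
```

```text
pics
side [[510.8, 0.0, 273.7], [0.0, 510.8, 213.6], [0.0, 0.0, 1.0]] [[-0.797, -0.417, 0.436, 205.289], [-0.603, 0.556, -0.571, 608.042], [-0.004, -0.719, -0.695, 784.678], [0.0, 0.0, 0.0, 1.0]]
top [[444.7, 0.0, 280.5], [0.0, 444.7, 213.9], [0.0, 0.0, 1.0]] [[0.002, -0.986, 0.164, 487.215], [-1.0, 0.001, 0.016, 90.654], [-0.015, -0.164, -0.986, 891.611], [0.0, 0.0, 0.0, 1.0]]
{'time': 0.1, 'q': array([ 1.25445385e+00,  3.51188283e-01,  1.65237847e+00,  2.79134477e-07,
        1.13915137e+00, -8.46208959e-02]), 'joint_vel': array([ 0.0003077 , -0.00216518, -0.00157618, -0.00228439, -0.00061394,
        0.00161368]), 'effort': array([ 4.00886705e-06, -5.06833613e+01, -2.91876429e+01, -1.24020503e-04,
        2.56830419e-03,  2.85967525e-05]), 'position': array([126.25619506, 535.18253849, 404.20192886]), 'tcp_rot': array([ 2.46286341e+00,  1.94935972e+00, -1.47392320e-03]), 'wrist_force': array([-0.59194312,  0.00457323,  0.4644087 ]), 'moment': array([-0.02352597, -0.04531524,  0.03843729]), 'gripper_width': 85.59718028111485}
```

View pics/side0.png

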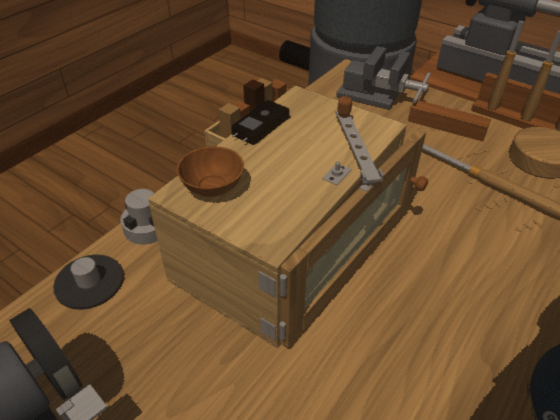

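View pics/top0.png

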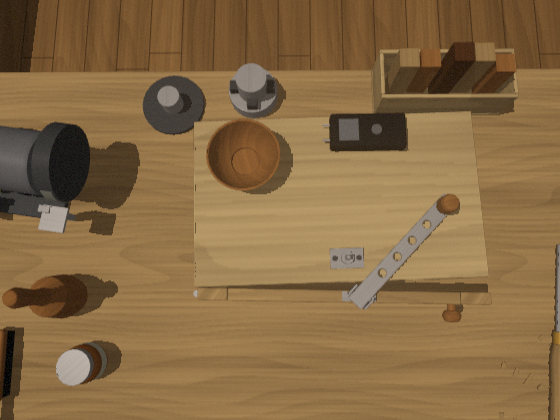

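The top view shows the cabinet (about 195–487, 113–287), the stay from its pivot near (362,298) to the knob near (449,204), and the peg near (348,258). The door is ajar by little or nothing. I'll enlarge the view to measure.

```bash
python3 - <<'E'
import cv2
a=cv2.imread("pics/top0.png");b=cv2.imread("pics/side0.png")
cv2.imwrite("pics/c1.png",cv2.resize(a[180:330,320:500],None,fx=4,fy=4,interpolation=cv2.INTER_CUBIC))
cv2.imwrite("pics/c2.png",cv2.resize(b[80:220,300:450],None,fx=4,fy=4,interpolation=cv2.INTER_CUBIC))
E
```

```text
(no output)
```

View pics/c1.png

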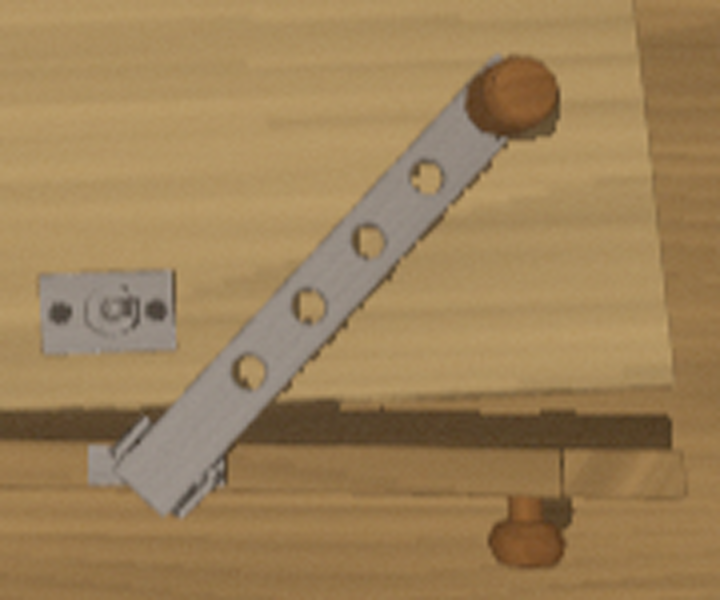

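View pics/c2.png

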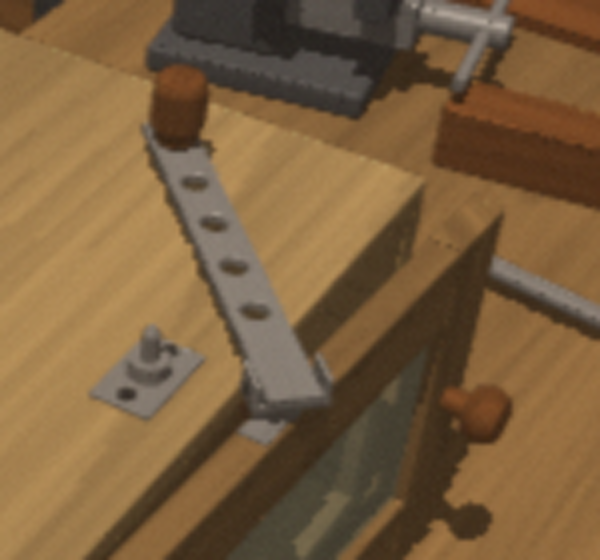

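```bash
cat > h.py <<'E'
from bench import robot
import numpy as np
def ray(n,u,v):
    p=robot.camera_params(n);P=np.array(p["pose"]);d=P[:3,:3]@np.linalg.inv(p["mtx"])@[u,v,1];return P[:3,3],d
def onz(n,u,v,z):
    o,d=ray(n,u,v);return (o+d*(z-o[2])/d[2])[:2]
def tri(pt,ps):
    o1,d1=ray("top",*pt);o2,d2=ray("side",*ps)
    s=np.linalg.lstsq(np.c_[d1,-d2],o2-o1,rcond=None)[0];a=o1+d1*s[0];b=o2+d2*s[1];return (a+b)/2,np.linalg.norm(a-b)
T=lambda x,y:(320+x/4-.375,180+y/4-.375)
S=lambda x,y:(300+x/4-.375,80+y/4-.375)
E
python3 - <<'E'
from h import *
np.set_printoptions(precision=1,suppress=True)
ht=[(249,371),(309,306),(369,241),(428,177)];hs=[(255,311),(234,266),(213,222),(194,182)]
H=[]
for a,b in zip(ht,hs): print("hole",tri(T(*a),S(*b)),onz("top",*T(*a),236)); H.append(onz("top",*T(*a),236))
H=np.array(H); print(np.linalg.norm(np.diff(H,axis=0),axis=1))
d=H[3]-H[0];d/=np.linalg.norm(d);c=H.mean(0);print("dir",d,np.degrees(np.arctan2(d[1],d[0])),"pivot",c-96.5*d,"knob",c+(182-96.5)*d)
print("knobtop", onz("top",*T(522,90),274), tri(T(522,90),S(182,82)))
print("peg plate top",onz("top",*T(108,312),223),"side",onz("side",*S(147,371),223), "nose",tri(T(117,301),S(150,330)))
for n,p in dict(FL=(194,287),FR=(487,275),BR=(471,113),BL=(195,122)).items(): print(n,onz("top",*p,220))
for n,p in dict(doorfrontfree=(490.8,303),hinge=(196,294),doorbackfree=(487.5,293.5)).items(): print(n,onz("top",*p,220))
print("side FLcorner, hinge",onz("side",278,262,220),onz("side",406,125,220),onz("side",290,270,220),onz("side",157,204,220))
E
```

```text
hole (array([509. , -46.9, 237.1]), np.float64(1.1208765348345022)) [509.6 -46.9]
hole (array([532.7, -69.5, 237.3]), np.float64(0.9586736871658268)) [533.2 -69.6]
hole (array([556.7, -92.2, 238. ]), np.float64(0.3875220892329431)) [557.1 -92.6]
hole (array([ 580.5, -115.1,  237.6]), np.float64(0.2962323318721379)) [ 580.9 -115.5]
[32.8 33.2 33. ]
dir [ 0.7 -0.7] -43.88046958648344 pivot [475.6 -14.3] knob [ 606.8 -140.4]
knobtop [ 606.3 -138. ] (array([ 606.5, -140.1,  269.5]), np.float64(1.5302960543147555))
peg plate top [531.8   2.2] side [532.5   0.3] nose (array([533.5,   1.4, 245.7]), np.float64(1.7365086041774453))
FL [488.1 230.4]
FR [ 506.4 -205.8]
BR [ 760.1 -199.5]
BL [747.1 237.5]
doorfrontfree [ 465.6 -208.3]
hinge [477.8 227.1]
doorbackfree [ 479.3 -204.5]
side FLcorner, hinge [493.4 220.8] [ 503.2 -205.7] [470.7 222.5] [724.2 240. ]
```

Measurements agree with the given sizes: hole spacing is 33 mm, heights are about 237 mm, and pivot to hinge is about 240 mm. The peg is at about (532.5, 1.3). Next I'll work out the linkage and the approach.

```bash
cat >> h.py <<'E'
from scipy.spatial.transform import Rotation as R
def down(yaw,tilt=0,bar=0):
    a=np.radians(yaw);x=np.array([np.cos(a),np.sin(a),0]);z=np.array([0,0,-1.]);M=np.c_[x,np.cross(z,x),z]
    if tilt: # raise bar end: rotate about -left of bar
        b=np.radians(bar);M=R.from_rotvec(np.array([np.sin(b),-np.cos(b),0])*tilt).as_matrix()@M
    return M
def rel(tcp,M,o=None):
    o=o or robot.get_obs();R0=R.from_rotvec(o["tcp_rot"]).as_matrix()
    s=R0.T@(np.array(tcp)-o["position"])/10;w=R.from_matrix(R0.T@M).as_rotvec(degrees=True)
    return s.round(2),w.round(1)
H0=np.array([480,226.]);PEG=np.array([532.5,1.3])
E
python3 - <<'E'
from h import *
print(rel([607,-140,480],down(46.1)),robot.get_obs()["position"])
E
```

```text
(array([-54.68,  62.29,  -7.52]), array([ 0. ,  0.1, 30.6])) [126.25619506 535.18253849 404.20192886]
```

>>> apply_moves:
  moves:
    - {"x": 0, "y": 0, "z": -6}
    - {"x": -3.5, "y": 4, "z": -7.5, "wz": 4}
    - {"x": -7.3, "y": 8.3, "z": -7.5, "wz": 8}
    - {"x": -11, "y": 12.5, "z": -7.5, "wz": 12}
    - {"x": -15, "y": 17, "z": -7.5, "wz": 15}
  gripper: 6

```text
schema error: expected keys x, y, z, wx, wy, wz
```

```bash
python3 - <<'E'
from h import *
print(rel([607,-140,480],down(46.1)),robot.get_obs()["position"])
E
```

```text
(array([-54.68,  62.29,  -7.52]), array([ 0. ,  0.1, 30.6])) [126.25619506 535.18253849 404.20192886]
```

>>> apply_moves:
  moves:
    - {"x": 0, "y": 0, "z": -6, "wx": 0, "wy": 0, "wz": 0}
    - {"x": -3.5, "y": 4, "z": -7.5, "wx": 0, "wy": 0, "wz": 4}
    - {"x": -7.3, "y": 8.3, "z": -7.5, "wx": 0, "wy": 0, "wz": 8}
    - {"x": -11, "y": 12.5, "z": -7.5, "wx": 0, "wy": 0, "wz": 12}
    - {"x": -15, "y": 17, "z": -7.5, "wx": 0, "wy": 0, "wz": 15}
  gripper: 6

```text
time: 0.72
position: [257.9, 348.7, 479.2]
tcp_rot: [2.697, 1.609, -0.001]
wrist_force: [0.9, 0.5, 0.7]
gripper_width: 60.1
```

```bash
python3 - <<'E'
from h import *
print(rel([607,-140,480],down(46.1)),robot.get_obs()["position"])
E
```

```text
(array([-2.642e+01,  5.393e+01, -4.000e-02]), array([ 0. ,  0.1, 15.5])) [257.88778697 348.66725561 479.23626346]
```

>>> apply_moves:
  moves:
    - {"x": -2.6, "y": 5.4, "z": 0, "wx": 0, "wy": 0, "wz": 2}
    - {"x": -5.2, "y": 10.8, "z": 0, "wx": 0, "wy": 0, "wz": 4}
    - {"x": -7.8, "y": 16.2, "z": 0, "wx": 0, "wy": 0, "wz": 6}
    - {"x": -10.5, "y": 21.5, "z": 0, "wx": 0, "wy": 0, "wz": 8}
    - {"x": -13.2, "y": 27, "z": 0, "wx": 0, "wy": 0, "wz": 10}

```text
time: 1.35
position: [433.5, 102.4, 479.4]
tcp_rot: [2.828, 1.366, -0.001]
wrist_force: [1.2, 1.3, 0.0]
gripper_width: 60.1
```

```bash
python3 - <<'E'
from h import *
print(rel([607,-140,480],down(46.1)),robot.get_obs()["position"])
E
```

```text
(array([-8.2 , 28.66, -0.04]), array([0. , 0. , 5.5])) [433.48261647 102.40633541 479.43269421]
```

>>> apply_moves:
  moves:
    - {"x": -1.7, "y": 5.8, "z": 0, "wx": 0, "wy": 0, "wz": 1}
    - {"x": -3.4, "y": 11.6, "z": 0, "wx": 0, "wy": 0, "wz": 2}
    - {"x": -5, "y": 17.4, "z": 0, "wx": 0, "wy": 0, "wz": 4}
    - {"x": -6.7, "y": 23.2, "z": 0, "wx": 0, "wy": 0, "wz": 5.5}
    - {"x": -8.2, "y": 28.7, "z": 0, "wx": 0, "wy": 0, "wz": 5.5}

```text
time: 1.98
position: [608.2, -142.2, 479.2]
tcp_rot: [2.891, 1.228, -0.002]
wrist_force: [0.9, 0.8, 0.4]
gripper_width: 60.0
```

```bash
python3 - <<'E'
from h import *
import cv2
print(rel([606.8,-140,415],down(46.1)),robot.get_obs()["position"])
cv2.imwrite("pics/s1.png",cv2.cvtColor(robot.capture("side"),cv2.COLOR_RGB2BGR))
E
```

```text
(array([ 0.06, -0.25,  6.42]), array([-0. ,  0.1, -0.1])) [ 608.21532582 -142.1629309   479.18664343]
```

View pics/s1.png

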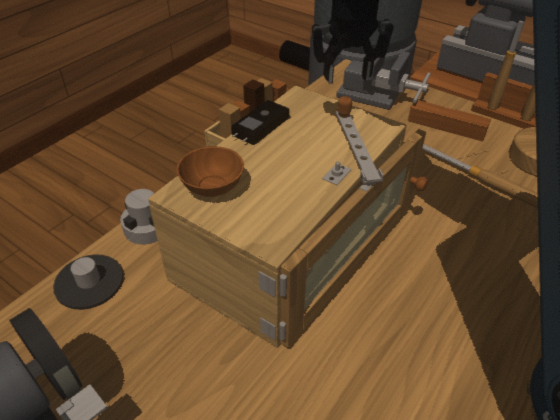

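The side view shows the gripper fingers at about (350,50), directly above the knob at (345,105), with the way down clear. I'll descend and close.

>>> apply_moves:
  moves:
    - {"x": 0, "y": -0.3, "z": 2, "wx": 0, "wy": 0, "wz": 0}
    - {"x": 0, "y": -0.3, "z": 4, "wx": 0, "wy": 0, "wz": 0}
    - {"x": 0, "y": -0.3, "z": 5.5, "wx": 0, "wy": 0, "wz": 0}
    - {"x": 0, "y": -0.3, "z": 6.4, "wx": 0, "wy": 0, "wz": 0}
    - {"x": 0, "y": -0.3, "z": 6.4, "wx": 0, "wy": 0, "wz": 0}

```text
time: 2.65
position: [608.2, -144.6, 413.8]
tcp_rot: [2.891, 1.225, -0.003]
wrist_force: [0.7, -0.8, 0.1]
gripper_width: 59.9
```

>>> apply_moves:
  moves:
    - {"x": 0, "y": 0, "z": 0, "wx": 0, "wy": 0, "wz": 0}
    - {"x": 0, "y": 0, "z": 0, "wx": 0, "wy": 0, "wz": 0}
    - {"x": 0, "y": 0, "z": 0, "wx": 0, "wy": 0, "wz": 0}
    - {"x": 0, "y": 0, "z": 0, "wx": 0, "wy": 0, "wz": 0}
  gripper: 2

```text
time: 3.15
position: [608.3, -144.6, 414.1]
tcp_rot: [2.891, 1.224, -0.002]
wrist_force: [0.3, -0.8, 1.8]
gripper_width: 24.7
```

```bash
python3 - <<'E'
from h import *
import cv2
from scipy.optimize import brentq
o=robot.get_obs();print(o["position"],o["wrist_force"],o["gripper_width"])
cv2.imwrite("pics/s2.png",cv2.resize(cv2.cvtColor(robot.capture("side"),cv2.COLOR_RGB2BGR)[20:230,270:470],None,fx=2.8,fy=2.8))
E
```

```text
[ 608.27825294 -144.63324628  414.12858512] [ 0.27891788 -0.82213645  1.82425193] 24.699999896223616
```

View pics/s2.png

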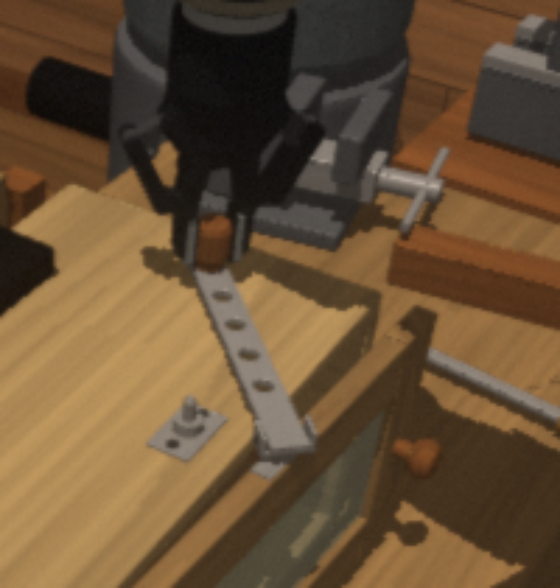

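The side view shows the knob between the pads (at about 215,240 in the crop) with the bar still level; the opening reads 24.7 mm. Next I'll compute the linkage path: lift, open the door while swinging, and lower.

```bash
cat >> h.py <<'E'
from scipy.optimize import brentq
def piv(a): return H0+240*np.array([-np.sin(a),-np.cos(a)])
A1=brentq(lambda a:np.linalg.norm(piv(a)-PEG)-113,0.1,.6)
d1=PEG-piv(A1);B1=np.degrees(np.arctan2(d1[1],d1[0]))
A0=np.arctan2(480-475.6,226+14.3);B0=-43.9
def e(b): b=np.radians(b);return np.array([np.cos(b),np.sin(b)]),np.array([-np.sin(b),np.cos(b)])
TC=np.array([608.28,-144.63,414.13]); _u,_n=e(B0); RT=(TC[:2]-piv(A0))@_u; NT=(TC[:2]-piv(A0))@_n; HT=TC[2]-234.5
def pose(a,b,th):
    u,n=e(b);r=RT*np.cos(th)-HT*np.sin(th);z=RT*np.sin(th)+HT*np.cos(th)
    return np.r_[piv(a)+r*u+NT*n,234.5+z],down(b+90,th,b)
E
python3 - <<'E'
from h import *
print(A0,A1,B1,RT,NT)
for th in(.05,.1,.15,.2,.25):print(th,*rel(*pose(A0,B0,th)))
for a,b in((A1,B1),):print(pose(a,b,.25)[0],pose(a,b,0)[0])
E
```

```text
0.018308399359269645 0.2537263084558414 3.8646198448705253 186.2052039678384 -2.1583391988589216
0.05 [-0.   -0.92 -0.91] [-2.8  0.1 -0.2]
0.1 [-0.01 -1.88 -1.78] [-5.7  0.1 -0.2]
0.15 [-0.01 -2.89 -2.59] [-8.5  0.1 -0.2]
0.2 [-0.02 -3.94 -3.35] [-11.4   0.1  -0.2]
0.25 [-0.02 -5.02 -4.06] [-14.2   0.1  -0.2]
[555.56858831   0.69508986 454.61364301] [605.68421213   4.08054141 414.13      ]
```

>>> apply_moves:
  moves:
    - {"x": 0, "y": -0.9, "z": -0.9, "wx": -2.8, "wy": 0, "wz": 0}
    - {"x": 0, "y": -1.9, "z": -1.8, "wx": -5.7, "wy": 0, "wz": 0}
    - {"x": 0, "y": -2.9, "z": -2.6, "wx": -8.5, "wy": 0, "wz": 0}
    - {"x": 0, "y": -3.9, "z": -3.35, "wx": -11.4, "wy": 0, "wz": 0}
    - {"x": 0, "y": -5, "z": -4.05, "wx": -14.2, "wy": 0, "wz": 0}

```text
time: 3.82
position: [571.7, -109.2, 455.1]
tcp_rot: [2.675, 1.133, 0.141]
wrist_force: [0.2, -1.0, -0.8]
gripper_width: 24.9
```

```bash
python3 - <<'E'
from h import *
import cv2
o=robot.get_obs();print(o["position"],o["wrist_force"],o["moment"],o["gripper_width"])
for f in(.07,.14,.21,.28,.35):print(*rel(*pose(A0+(A1-A0)*f*2,B0+(B1-B0)*f,.25)))
cv2.imwrite("pics/s3.png",cv2.resize(cv2.cvtColor(robot.capture("side"),cv2.COLOR_RGB2BGR)[20:230,270:470],None,fx=2.8,fy=2.8))
E
```

```text
[ 571.74776549 -109.17986836  455.13188512] [ 0.15769136 -0.95822061 -0.75179153] [-0.07514192  0.02548942 -0.03019628] 24.892871702482818
[ 0.24 -0.53 -0.08] [ 0.2  1.  -3.4]
[ 0.52 -1.17 -0.25] [ 0.2  1.8 -6.6]
[ 0.82 -1.87 -0.43] [ 0.1  2.6 -9.9]
[ 1.13 -2.64 -0.63] [  0.1   3.5 -13.1]
[ 1.45 -3.46 -0.84] [  0.1   4.3 -16.3]
```

View pics/s3.png

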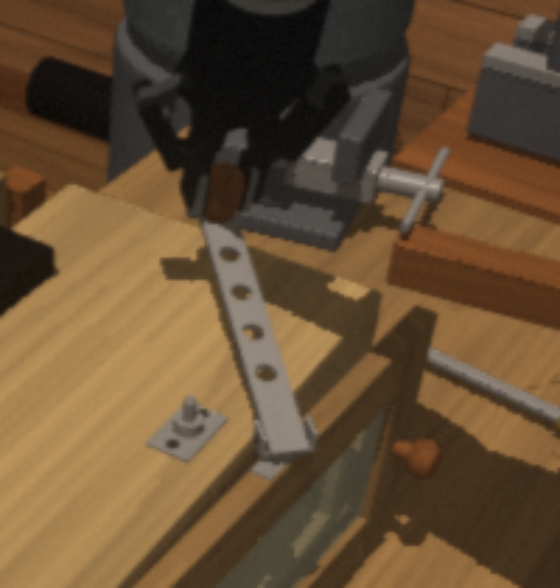

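The crop shows the bar lifted, with the knob at (225,190) firmly held. Forces are tiny and the door has not been disturbed. Now I'll swing and open.

>>> apply_moves:
  moves:
    - {"x": 0.2, "y": -0.5, "z": -0.1, "wx": 0, "wy": 1, "wz": -3.4}
    - {"x": 0.5, "y": -1.2, "z": -0.25, "wx": 0, "wy": 1.8, "wz": -6.6}
    - {"x": 0.8, "y": -1.9, "z": -0.4, "wx": 0, "wy": 2.6, "wz": -9.9}
    - {"x": 1.1, "y": -2.6, "z": -0.6, "wx": 0, "wy": 3.5, "wz": -13.1}
    - {"x": 1.45, "y": -3.45, "z": -0.85, "wx": 0, "wy": 4.3, "wz": -16.3}

```text
time: 4.5
position: [555.6, -73.0, 455.7]
tcp_rot: [2.488, 1.522, 0.195]
wrist_force: [1.5, 0.0, -0.3]
gripper_width: 24.6
```

```bash
python3 - <<'E'
from h import *
o=robot.get_obs();print(o["position"],o["wrist_force"],o["moment"],o["gripper_width"])
for f in(.42,.49,.56,.63,.7):print(*rel(*pose(A0+(A1-A0)*min(1,f*2),B0+(B1-B0)*f,.25)))
E
```

```text
[555.57666007 -73.04605463 455.72182345] [ 1.5157967   0.03136622 -0.27191399] [-0.1047723  -0.01500877  0.04768556] 24.587641272829917
[ 0.52 -0.67 -0.06] [ 0.3  0.9 -3.1]
[ 1.13 -1.47 -0.27] [ 0.3  1.7 -6.4]
[ 1.89 -1.67 -0.32] [ 0.3  2.5 -9.6]
[ 2.67 -1.81 -0.36] [  0.3   3.4 -12.8]
[ 3.44 -2.   -0.41] [  0.3   4.2 -16.1]
```

>>> apply_moves:
  moves:
    - {"x": 0.5, "y": -0.65, "z": -0.1, "wx": 0.3, "wy": 0.9, "wz": -3.1}
    - {"x": 1.15, "y": -1.45, "z": -0.25, "wx": 0.3, "wy": 1.7, "wz": -6.4}
    - {"x": 1.9, "y": -1.65, "z": -0.3, "wx": 0.3, "wy": 2.5, "wz": -9.6}
    - {"x": 2.65, "y": -1.8, "z": -0.35, "wx": 0.3, "wy": 3.4, "wz": -12.8}
    - {"x": 3.45, "y": -2, "z": -0.4, "wx": 0.3, "wy": 4.2, "wz": -16.1}

```text
time: 5.12
position: [552.9, -32.7, 454.5]
tcp_rot: [2.257, 1.883, 0.236]
wrist_force: [-1.1, -0.4, -1.3]
gripper_width: 24.9
```

```bash
python3 - <<'E'
from h import *
o=robot.get_obs();print(o["position"],o["wrist_force"],o["moment"],o["gripper_width"])
for f in(.78,.86,.94,1,1):print(*rel(*pose(A1,B0+(B1-B0)*f,.25)))
E
```

```text
[552.94500217 -32.73173729 454.46837331] [-1.06119026 -0.4258298  -1.256802  ] [-0.02713749  0.28397572  0.06723056] 24.867665308791874
[ 0.87  0.01 -0.01] [ 0.   0.9 -3.6]
[ 1.77 -0.06 -0.03] [ 0.   1.9 -7.3]
[ 2.67 -0.19 -0.07] [  0.    2.8 -11. ]
[ 3.34 -0.33 -0.1 ] [  0.    3.5 -13.7]
[ 3.34 -0.33 -0.1 ] [  0.    3.5 -13.7]
```

>>> apply_moves:
  moves:
    - {"x": 0.9, "y": 0, "z": 0, "wx": 0, "wy": 0.9, "wz": -3.6}
    - {"x": 1.8, "y": -0.05, "z": 0, "wx": 0, "wy": 1.9, "wz": -7.3}
    - {"x": 2.65, "y": -0.2, "z": -0.05, "wx": 0, "wy": 2.8, "wz": -11}
    - {"x": 3.35, "y": -0.35, "z": -0.1, "wx": 0, "wy": 3.5, "wz": -13.7}
    - {"x": 3.35, "y": -0.35, "z": -0.1, "wx": 0, "wy": 3.5, "wz": -13.7}

```text
time: 5.75
position: [555.1, 1.2, 454.4]
tcp_rot: [2.02, 2.161, 0.27]
wrist_force: [-0.4, -2.6, -1.5]
gripper_width: 24.5
```

```bash
python3 - <<'E'
from h import *
import cv2
o=robot.get_obs();print(o["position"],o["wrist_force"],o["moment"],o["gripper_width"])
for th in(.22,.19,.16):print(*rel(*pose(A1,B1,th)))
for n in("side","top"):cv2.imwrite(f"pics/{n}4.png",cv2.cvtColor(robot.capture(n),cv2.COLOR_RGB2BGR))
a=cv2.imread("pics/side4.png");cv2.imwrite("pics/s4c.png",cv2.resize(a[60:240,240:440],None,fx=3,fy=3,interpolation=cv2.INTER_CUBIC))
E
```

```text
[555.11567366   1.15522621 454.44297062] [-0.43966835 -2.56406819 -1.54889392] [-0.24088996  0.27790858  0.12989286] 24.475736950596424
[-0.05  0.58  0.56] [ 1.7  0.1 -0. ]
[-0.05  1.09  1.14] [ 3.4  0.1 -0. ]
[-0.05  1.58  1.74] [ 5.1  0.1 -0. ]
```

View pics/s4c.png

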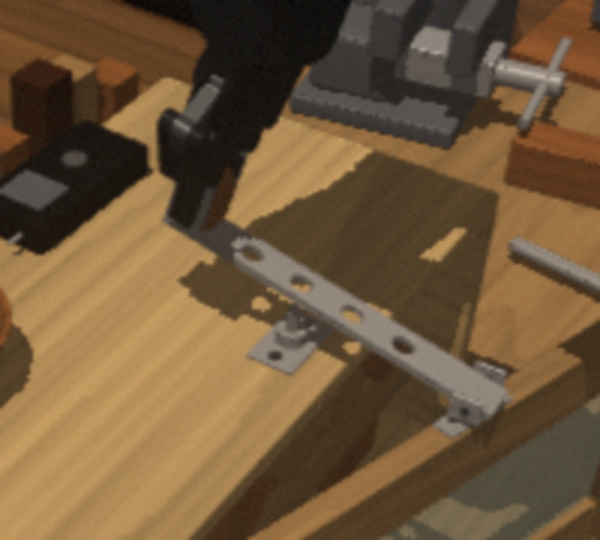

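View pics/top4.png

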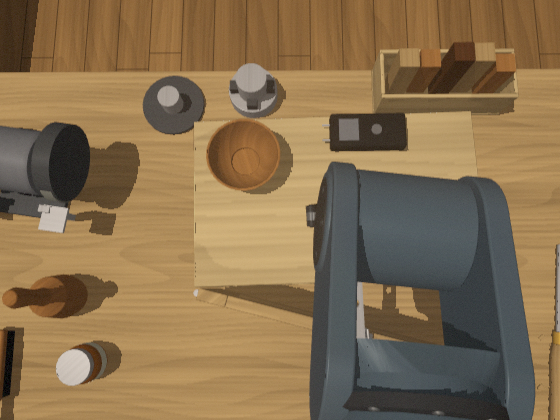

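In the side crop the wanted hole (302,284) lies just above and beside the peg (297,325). The arm blocks the top view, so I'll check the hole positions by casting side rays onto their known heights.

```bash
python3 - <<'E'
from h import *
P=piv(A1);u,n=e(B1);th=.25
o=robot.get_obs();RM=R.from_rotvec(o["tcp_rot"]).as_matrix();print("tool z",RM[:,2],"tilt",np.arccos(-RM[2,2]))
for r,p in((146,(254,255)),(113,(302,284)),(80,(351,315)),(47,(403,345))):
    h=1.5
    q=P+u*(r*np.cos(th)-h*np.sin(th)); z=234.5+r*np.sin(th)+h*np.cos(th)
    m=onz("side",240+(p[0]+.5)/3-.5,60+(p[1]+.5)/3-.5,z); print(r,q.round(1),m.round(1),"along/perp err",((m-q)@u).round(1),((m-q)@n).round(1))
print("peg via side nose", onz("side",*S(150,330),248))
E
```

```text
tool z [ 0.24679688  0.01523686 -0.96894744] tilt 0.24985842214686743
146 [560.5   3.2] [558.9   3.6] along/perp err -1.6 0.5
113 [528.6   1. ] [528.5   0.6] along/perp err -0.1 -0.4
80 [496.7  -1.1] [497.3  -1.3] along/perp err 0.5 -0.2
47 [464.8  -3.3] [465.7  -5. ] along/perp err 0.8 -1.8
peg via side nose [531.37524377   3.60441874]
```

>>> apply_moves:
  moves:
    - {"x": -0.05, "y": 0.6, "z": 0.55, "wx": 1.7, "wy": 0, "wz": 0}
    - {"x": -0.05, "y": 1.1, "z": 1.15, "wx": 3.4, "wy": 0, "wz": 0}
    - {"x": -0.05, "y": 1.6, "z": 1.75, "wx": 5.1, "wy": 0, "wz": 0}
    - {"x": -0.05, "y": 1.6, "z": 1.75, "wx": 5.1, "wy": 0, "wz": 0}

```text
time: 6.35
position: [575.5, 1.5, 440.6]
tcp_rot: [2.069, 2.21, 0.175]
wrist_force: [-0.4, -0.8, -1.3]
gripper_width: 24.4
```

```bash
python3 - <<'E'
from h import *
import cv2
o=robot.get_obs();print(o["position"],pose(A1,B1,.16)[0],o["wrist_force"],o["moment"],o["gripper_width"])
RM=R.from_rotvec(o["tcp_rot"]).as_matrix();print("tilt",np.arccos(-RM[2,2]))
a=cv2.cvtColor(robot.capture("side"),cv2.COLOR_RGB2BGR)
cv2.imwrite("pics/s5.png",a);cv2.imwrite("pics/s5c.png",cv2.resize(a[110:200,300:410],None,fx=6,fy=6,interpolation=cv2.INTER_CUBIC))
E
```

```text
[575.52163541   1.5472248  440.63805214] [574.75802009   1.99139003 441.50151607] [-0.40022061 -0.79329798 -1.29859455] [-0.15623465  0.29216182  0.12563355] 24.36215980998175
tilt 0.1590169983772785
```

View pics/s5c.png

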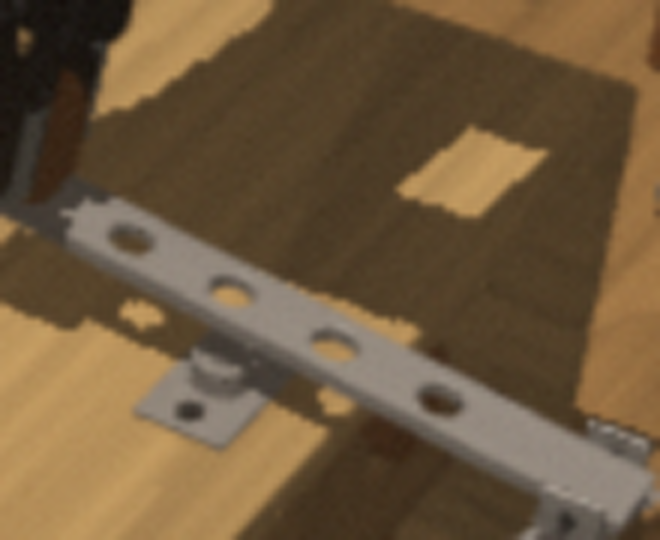

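The wanted hole is at crop (232,291), and the peg's shoulder is below it at (218,370). I'll refine the peg estimate from the first pictures.

```bash
python3 - <<'E'
from h import *
import cv2
a=cv2.imread("pics/side0.png")[155:190,315:360];b=cv2.imread("pics/top0.png")[240:275,325:370]
f=lambda i:cv2.resize(i,None,fx=8.5,fy=8.5,interpolation=cv2.INTER_CUBIC)
cv2.imwrite("pics/peg.png",np.hstack([f(a),f(b)]))
th=.159
for r,p in((146,(131,239)),(113,(232,291)),(80,(335,345)),(47,(440,400))):
    z=234.5+r*np.sin(th)+1.5
    m=onz("side",300+(p[0]+.5)/6-.5,110+(p[1]+.5)/6-.5,z);q=piv(A1)+e(B1)[0]*(r*np.cos(th)-.2);print(r,m,q)
E
```

```text
146 [564.41116351   2.62292222] [563.38797515   3.38656972]
113 [ 5.32087384e+02 -1.76340358e-01] [530.87832615   1.19045136]
80 [499.58008522  -2.60863263] [498.36867714  -1.005667  ]
47 [467.16215196  -5.06705346] [465.85902814  -3.20178535]
```

View pics/peg.png

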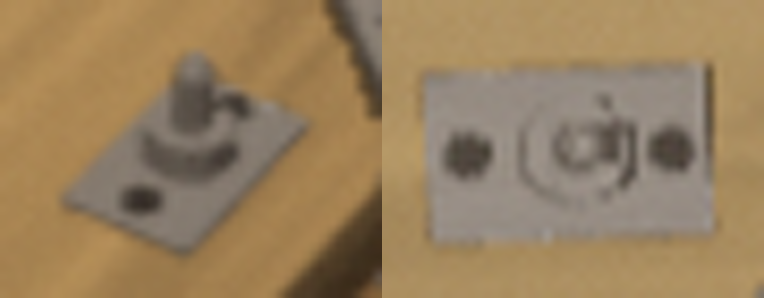

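```bash
python3 - <<'E'
from h import *
s=lambda x,y:(315+(x+.5)/8.5-.5,155+(y+.5)/8.5-.5)
t=lambda x,y:(325+(x-382+.5)/8.5-.5,240+(y+.5)/8.5-.5)
print("side nose",onz("side",*s(194,68),244.5),"base",onz("side",*s(193,126),232),"shoulder",onz("side",*s(190,142),230), "plate",onz("side",*s(186,161),223))
print("top nose",onz("top",*t(579,146),247),"shoulder",onz("top",*t(576,151),232),"plate",onz("top",*t(568,152),223))
E
```

```text
side nose [5.32525338e+02 4.05128360e-01] base [530.3243988    2.36208565] shoulder [529.28418528   4.84733791] plate [530.80264826   2.86128531]
top nose [531.51900919   3.73303878] shoulder [531.68324275   2.25037042] plate [532.1136681    2.45352323]
```

The refined peg estimate is about (531.3, 2.3). Seen by the same camera, the hole is about 1.5–2 mm too far along x and 2 mm short in y. I'll correct while still above the nose.

>>> apply_moves:
  moves:
    - {"x": 0.3, "y": -0.15, "z": 0, "wx": 0, "wy": 0, "wz": -1}
    - {"x": 0.3, "y": -0.15, "z": 0, "wx": 0, "wy": 0, "wz": -1}

```text
time: 6.65
position: [573.4, 4.7, 441.0]
tcp_rot: [2.048, 2.227, 0.175]
wrist_force: [-0.0, 0.3, -0.3]
gripper_width: 24.5
```

```bash
python3 - <<'E'
from h import *
import cv2
o=robot.get_obs();print(o["position"],o["wrist_force"],o["moment"],o["gripper_width"])
a=cv2.cvtColor(robot.capture("side"),cv2.COLOR_RGB2BGR)
cv2.imwrite("pics/s6.png",a);cv2.imwrite("pics/s6c.png",cv2.resize(a[110:200,300:410],None,fx=6,fy=6,interpolation=cv2.INTER_CUBIC))
p=o["position"];off=p-pose(A1,B1,.16)[0]
for th in(.12,.08,.05,.02,0):
  t,M=pose(A1,B1+.9,th);print(th,*rel(p+t-pose(A1,B1+.9,.159)[0],M))
E
```

```text
[573.38650983   4.71787871 441.00203397] [-0.04119397  0.30240761 -0.31888533] [0.04801905 0.15789273 0.07633346] 24.488199381388274
0.12 [0.01 0.69 0.74] [2.3 0.2 0. ]
0.08 [0.01 1.36 1.52] [4.6 0.2 0. ]
0.05 [0.01 1.84 2.13] [6.3 0.2 0. ]
0.02 [0.02 2.31 2.75] [8.  0.2 0. ]
0 [0.02 2.61 3.17] [9.2 0.2 0. ]
```

View pics/s6c.png

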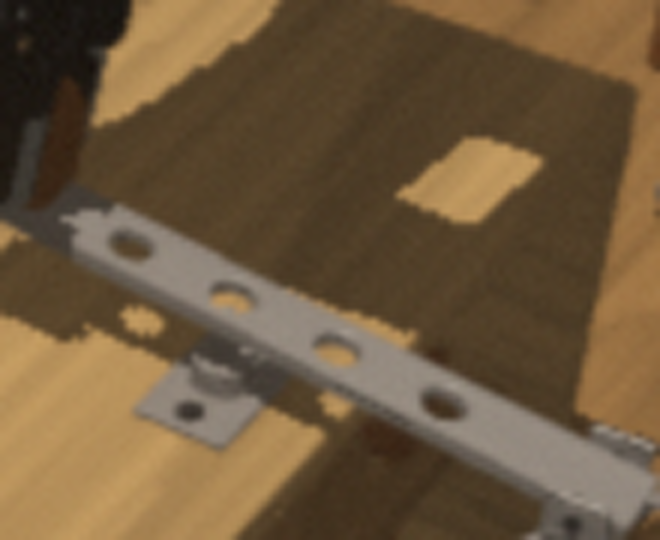

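```bash
python3 - <<'E'
from h import *
th=.159
for nm,L in(("s5",((146,(131,239)),(113,(232,291)),(80,(335,345)),(47,(440,400)))),("s6",((146,(131,244)),(113,(233,297)),(80,(337,349)),(47,(443,404))))):
  for k in(1.5,2.5):
    ms=np.array([onz("side",300+(p[0]+.5)/6-.5,110+(p[1]+.5)/6-.5,234.5+r*np.sin(th)+k*np.cos(th)) for r,p in L]);rs=np.array([l[0] for l in L])
    c=np.polyfit(rs*np.cos(th)-k*np.sin(th),ms,1);print(nm,k,"pivot",c[1],"slope",c[0],"level hole",c[1]+113*c[0]/np.linalg.norm(c[0]))
# first-picture calibration: side-only holes vs top
hs=[(255,311),(234,266),(213,222),(194,182)]
for k in(1.5,2.5):
    print(k,[onz("side",*S(*b),234.5+k).round(1) for b in hs])
E
```

```text
s5 1.5 pivot [421.23407062  -8.7674179 ] slope [0.99518012 0.07826298] level hole [5.33886255e+02 9.17778874e-02]
s5 2.5 pivot [421.00724841  -7.64539758] slope [0.9931648 0.0784572] level hole [533.65629901   1.25355742]
s6 1.5 pivot [419.69653721  -8.29872071] slope [0.99613247 0.08991476] level hole [532.23899383   1.85979585]
s6 2.5 pivot [419.47263726  -7.17565586] slope [0.99411617 0.09008657] level hole [532.01150073   3.02258953]
1.5 [array([509.2, -48.6]), array([533.1, -71.4]), array([557.9, -94.8]), array([ 581.5, -117.3])]
2.5 [array([508.6, -47.4]), array([532.5, -70.2]), array([557.2, -93.6]), array([ 580.8, -115.9])]
```

The level-hole prediction is now (532.1, 2.4) against the peg at about (531.5, 2.0). That is within the 2.5 mm clearance, so I'll lower in stages.

>>> apply_moves:
  moves:
    - {"x": 0, "y": 0.35, "z": 0.35, "wx": 1.1, "wy": 0, "wz": 0}
    - {"x": 0, "y": 0.65, "z": 0.75, "wx": 2.3, "wy": 0.2, "wz": 0}
    - {"x": 0, "y": 1, "z": 1.1, "wx": 3.4, "wy": 0.2, "wz": 0}

```text
time: 7.08
position: [585.3, 5.6, 431.3]
tcp_rot: [2.08, 2.261, 0.112]
wrist_force: [-1.5, -0.2, -1.5]
gripper_width: 25.0
```

```bash
python3 - <<'E'
from h import *
import cv2
o=robot.get_obs();p=o["position"];print(p,o["wrist_force"],o["moment"],o["gripper_width"])
a=cv2.cvtColor(robot.capture("side"),cv2.COLOR_RGB2BGR)
cv2.imwrite("pics/s7c.png",cv2.resize(a[110:200,300:410],None,fx=6,fy=6,interpolation=cv2.INTER_CUBIC))
p0=np.array([573.39,4.72,441.0])
for th in(.08,.06,.04,.02,0):
  t,M=pose(A1,B1+.9,th);print(th,*rel(p0+t-pose(A1,B1+.9,.159)[0],M))
E
```

```text
[585.26812046   5.55474027 431.26697146] [-1.52073259 -0.22399449 -1.50247672] [-0.14827666  0.23848665  0.0741166 ] 24.953606032711296
0.08 [0.02 0.34 0.31] [1. 0. 0.]
0.06 [0.02 0.69 0.69] [2.2 0.  0. ]
0.04 [0.02 1.03 1.08] [3.3 0.  0. ]
0.02 [0.02 1.36 1.47] [4.5 0.  0. ]
0 [0.02 1.68 1.88] [5.6 0.  0. ]
```

View pics/s7c.png

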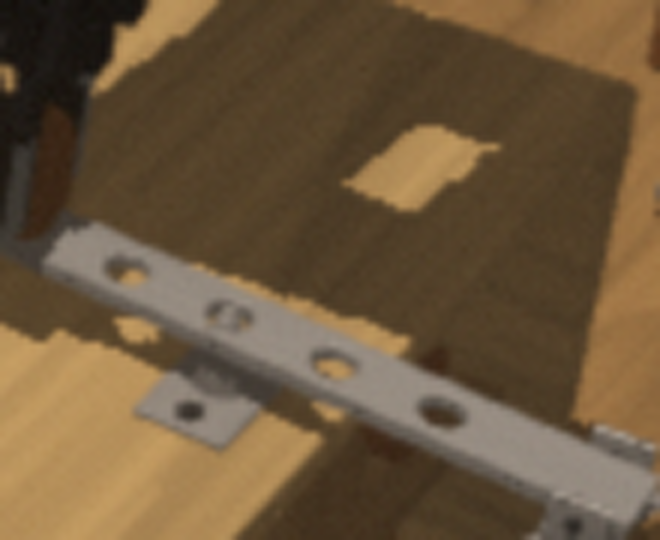

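The peg's nose now shows in the middle of the wanted hole at crop (230,315), the second from the knob. I'll continue down.

>>> apply_moves:
  moves:
    - {"x": 0, "y": 0.35, "z": 0.3, "wx": 1, "wy": 0, "wz": 0}
    - {"x": 0, "y": 0.7, "z": 0.7, "wx": 2.2, "wy": 0, "wz": 0}
    - {"x": 0, "y": 1.05, "z": 1.1, "wx": 3.3, "wy": 0, "wz": 0}

```text
time: 7.5
position: [597.3, 6.5, 420.5]
tcp_rot: [2.109, 2.293, 0.044]
wrist_force: [-0.3, -1.3, -1.7]
gripper_width: 24.6
```

```bash
python3 - <<'E'
from h import *
import cv2
o=robot.get_obs();p=o["position"];print(p,o["wrist_force"],o["moment"],o["gripper_width"])
a=cv2.cvtColor(robot.capture("side"),cv2.COLOR_RGB2BGR)
cv2.imwrite("pics/s8c.png",cv2.resize(a[110:200,300:410],None,fx=6,fy=6,interpolation=cv2.INTER_CUBIC))
p0=np.array([573.39,4.72,441.0])
for th in(.02,.01,0):
  t,M=pose(A1,B1+.9,th);print(th,*rel(p0+t-pose(A1,B1+.9,.159)[0],M))
E
```

```text
[597.29373994   6.51029773 420.5299617 ] [-0.32200236 -1.32498345 -1.66942384] [-0.20264074  0.27245738  0.09244889] 24.614845352788546
0.02 [0.02 0.28 0.26] [1. 0. 0.]
0.01 [0.02 0.46 0.45] [1.6 0.  0. ]
0 [0.02 0.63 0.65] [2.1 0.  0. ]
```

View pics/s8c.png

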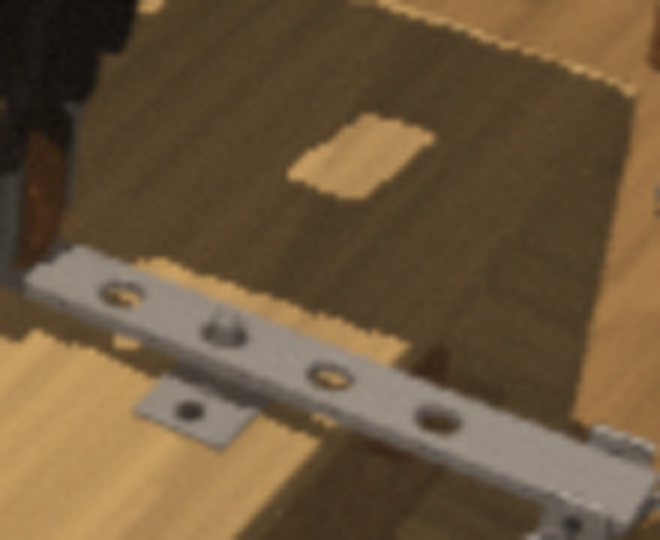

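The peg stands up through the wanted hole at crop (228,322). I'll lower the rest of the way to level.

>>> apply_moves:
  moves:
    - {"x": 0, "y": 0.3, "z": 0.25, "wx": 1, "wy": 0, "wz": 0}
    - {"x": 0, "y": 0.6, "z": 0.6, "wx": 2, "wy": 0, "wz": 0}
    - {"x": 0, "y": 0.6, "z": 0.6, "wx": 2, "wy": 0, "wz": 0}

```text
time: 7.92
position: [604.0, 7.1, 414.6]
tcp_rot: [2.126, 2.311, 0.002]
wrist_force: [-1.7, -0.7, 4.3]
gripper_width: 24.6
```

```bash
python3 - <<'E'
from h import *
import cv2
o=robot.get_obs();p=o["position"];print(p,o["wrist_force"],o["moment"],o["gripper_width"])
a=cv2.cvtColor(robot.capture("side"),cv2.COLOR_RGB2BGR)
cv2.imwrite("pics/s9c.png",cv2.resize(a[80:200,270:430],None,fx=5,fy=5,interpolation=cv2.INTER_CUBIC))
E
```

```text
[603.97313644   7.08695666 414.62921673] [-1.72337286 -0.70353779  4.27499589] [-0.19666819  0.31649916  0.13476143] 24.58226270014277
```

View pics/s9c.png

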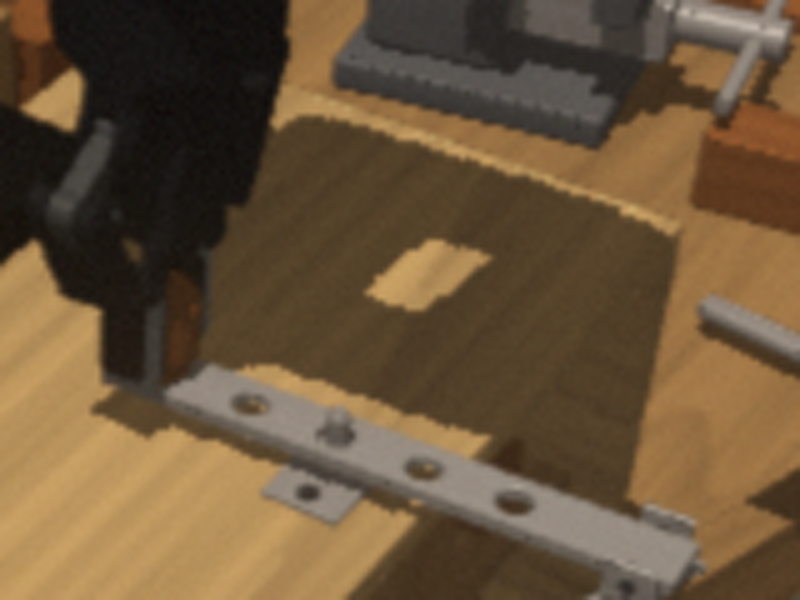

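The bar is level on its stop (4 N reaction), with the peg through the second hole from the knob at crop (338,420). I'll release, pause, and rise straight up.

>>> apply_moves:
  moves:
    - {"x": 0, "y": 0, "z": 0, "wx": 0, "wy": 0, "wz": 0}
    - {"x": 0, "y": 0, "z": 0, "wx": 0, "wy": 0, "wz": 0}
    - {"x": 0, "y": 0, "z": 0, "wx": 0, "wy": 0, "wz": 0}
    - {"x": 0, "y": 0, "z": 0, "wx": 0, "wy": 0, "wz": 0}
  gripper: 6

```text
time: 8.48
position: [603.9, 7.1, 414.6]
tcp_rot: [2.126, 2.311, 0.002]
wrist_force: [0.6, -0.6, -0.2]
gripper_width: 60.0
```

>>> apply_moves:
  moves:
    - {"x": 0, "y": 0, "z": -1.5, "wx": 0, "wy": 0, "wz": 0}
    - {"x": 0, "y": 0, "z": -4, "wx": 0, "wy": 0, "wz": 0}
    - {"x": 0, "y": 0, "z": -7, "wx": 0, "wy": 0, "wz": 0}
    - {"x": 0, "y": 0, "z": -11, "wx": 0, "wy": 0, "wz": 0}
    - {"x": 0, "y": 0, "z": -15, "wx": 0, "wy": 0, "wz": 0}

```text
time: 9.1
position: [603.2, 7.1, 567.1]
tcp_rot: [2.125, 2.31, 0.003]
wrist_force: [0.6, -0.2, -0.5]
gripper_width: 60.2
```

```bash
python3 - <<'E'
from h import *
import cv2
o=robot.get_obs();p=o["position"];print(p,o["wrist_force"],o["moment"],o["gripper_width"])
a=cv2.cvtColor(robot.capture("side"),cv2.COLOR_RGB2BGR)
cv2.imwrite("pics/s10.png",a)
cv2.imwrite("pics/s10c.png",cv2.resize(a[80:200,270:430],None,fx=5,fy=5,interpolation=cv2.INTER_CUBIC))
cv2.imwrite("pics/t10.png",cv2.cvtColor(robot.capture("top"),cv2.COLOR_RGB2BGR))
E
```

```text
[603.17960925   7.07511132 567.07342028] [ 0.63779019 -0.17065284 -0.47014475] [-0.01566012  0.00563712 -0.0035436 ] 60.18428101427718
```

View pics/s10c.png

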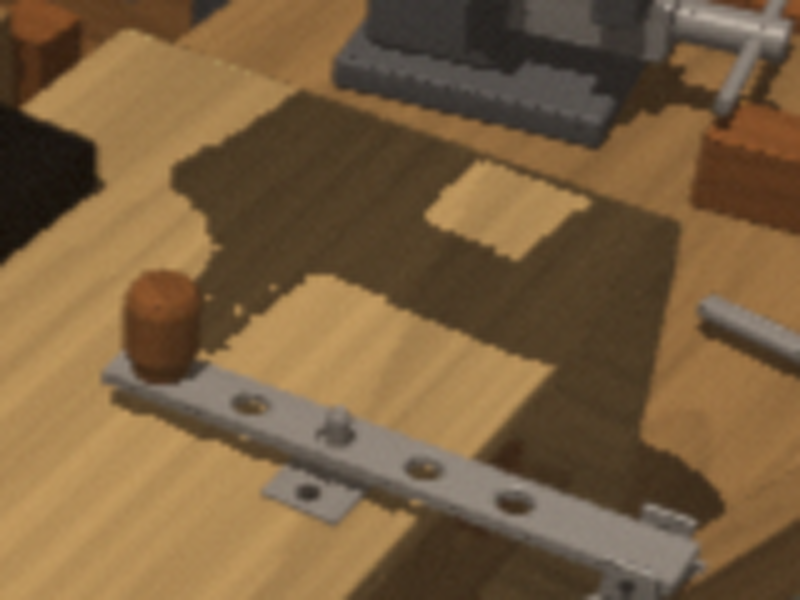

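View pics/t10.png

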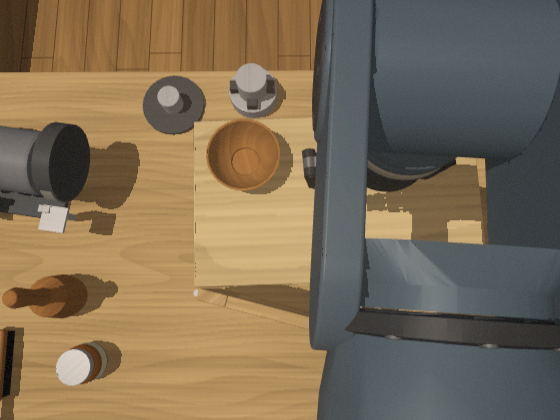

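The bar is level with the peg up through the second hole at crop (338,420). It did not move on release and the gripper is well clear. The bowl is still at (244,155) in the top view, and the meter's visible edge in the side view is where it was. I'll let it settle briefly and hand in.

>>> apply_moves:
  moves:
    - {"x": 0, "y": 0, "z": 0, "wx": 0, "wy": 0, "wz": 0}
    - {"x": 0, "y": 0, "z": 0, "wx": 0, "wy": 0, "wz": 0}
    - {"x": 0, "y": 0, "z": 0, "wx": 0, "wy": 0, "wz": 0}

```text
time: 9.57
position: [603.1, 7.1, 569.8]
tcp_rot: [2.122, 2.307, 0.01]
wrist_force: [-0.5, 0.6, 0.1]
gripper_width: 59.6
```

```bash
python3 - <<'E'
from bench import robot
import cv2
a=cv2.cvtColor(robot.capture("side"),cv2.COLOR_RGB2BGR);b=cv2.imread("pics/s10.png");c=cv2.imread("pics/side0.png")
print("stay diff",cv2.absdiff(a,b)[130:200,290:430].max(),"meter/bowl diff vs start",cv2.absdiff(a,c)[95:145,225:295].mean(),cv2.absdiff(a,c)[145:200,170:250].mean())
print(robot.job_done())
E
```

```text
stay diff 74 meter/bowl diff vs start 4.2628571428571425 4.898712121212121
the job is handed in; nothing more can be done
None
```

The job is handed in at about 9.6 s. The door is open and the stay's second hole from the knob sits over the peg. I gripped the knob, lifted the bar, pulled the door open to about 0.25 rad while swinging the bar over the peg, lowered it level and let go.

**Last checks**
- **Seating:** the side picture after release shows the peg standing up through the second hole and the bar lying level. It looked the same before and after I let go.
- **Forces:** the highest reading I saw was about 4 N, as the bar met its stop. It was under 1 N once the gripper was open and the arm had risen 150 mm clear.
- **Bowl and meter:** the bowl is at the same pixels as at the start. The meter was partly hidden by the arm, but the part in view is unchanged, and the picture difference from the start is small around both.

**Checks that failed or were inconclusive**
- **Final position:** the arm hid the stay from the top camera, so seating was confirmed from the side view only.
- **Peg position:** the two cameras' estimates disagreed by up to about 3 mm. I corrected the alignment once, just above the peg, before lowering.
- **At rest:** comparing the last two side pictures gave a peak pixel difference of 74 around the stay. I think it comes from the arm's shadow shifting or picture noise, but I did not look into it before handing in.

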